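# Load two tubes on a roller mixer and start it

## Task

Lay the two tubes from the wire rest on the roller mixer: the short one in the valley next to the control panel, the long one in the valley farthest from it, each resting on two rollers, midway along them, with the middle valley left empty. Set them down gently, without dropping them or setting the rollers turning, and leave the brown bottle and the dish where they are. Then press the round start key, only until it clicks, not on towards its stop, and let it come up again.

Things in the scene. Friction and masses are not known exactly. Their poses are not given: they have to be found in the camera images.
- long_tube: Round white plastic sample tube, ribbed screw cap of the same diameter, 40 mm diameter, 150 mm long, 0.12 kg. Origin at mid-length on its axis; own y runs along the tube, cap at -y. Starts lying in one of the two V places of the wire rest (which one varies), axis 42 mm above the bench, free to roll. Grip at mid-length, across the barrel.
- short_tube: Round white plastic sample tube, ribbed screw cap of the same diameter, 40 mm diameter, 100 mm long, 0.12 kg. Origin at mid-length on its axis; own y runs along the tube, cap at -y. Starts lying in one of the two V places of the wire rest (which one varies), axis 42 mm above the bench, free to roll. Grip at mid-length, across the barrel.
- rest: Fixed dark steel wire rest, 177 x 71 x 35 mm, two zigzag wires 66 mm apart (at own y -33 and +33 mm) that form two V places for tubes, at own x -48 and +48 mm, the tubes lying along its own y. Origin under its centre on the bench, z up.
- mixer: Fixed white roller mixer, 226 x 222 mm, with grey end cheeks (own y +-99 to 111 mm, top 60 mm). Origin on the bench under the middle of the roller bed, z up. Four rollers along its y, 24 mm diameter, 192 mm long, axes at own x -60, -20, 20, 60 mm, 50 mm above the bench (tops 62 mm). Flat control panel on the -x side (towards the robot), x -142 to -86 mm, top 50 mm, with display and start key.
- mixer_near_valley (a point): Where the short tube's middle must lie: on the axis of a tube seated in the valley next to the control panel (mixer x -40, y 0, z 75 mm), axes as the mixer's. The roller tops are 13 mm below a seated tube's axis, so fingertips must stay higher than that.
- mixer_far_valley (a point): Where the long tube's middle must lie: on the axis of a tube seated in the valley farthest from the control panel (mixer x +40, y 0, z 75 mm), axes as the mixer's.
- start_key_top (a point): Centre of the top of the round grey start key, 24 mm diameter, standing 12 mm above the control panel (62 mm above the bench) at mixer x -114, y +60 mm. Pressed straight down. Dome key: the force rises to about 5 N at 2.8 mm of travel, drops sharply to about 2 N at 4 mm (the click), then rises again, 5 N at 5.7 mm, to a hard stop at 7 mm. Springs back when let go.
- microscope: Tall fixed microscope standing behind and between the mixer and the rest, base 0.2 m deep and 0.12 m wide, up to 0.45 m high: keep the arm and gripper clear of it, passing on the robot's side of it. Origin under its base.
- brown_bottle: Bystander: brown dropper bottle with red teat, 29 mm diameter, 92 mm high, loose, between the mixer and the rest. Origin under its centre.
- dish: Bystander: round flat dish, 62 mm diameter, 14 mm high, loose, between the mixer and the rest. Origin under its centre.
- roller_0 (a joint): Roller 0 of the bed (0 is next to the control panel, 3 is farthest): turn angle in rad, 0 at the start, either way positive or negative. It turns almost freely.
- roller_1 (a joint): Roller 1 of the bed (0 is next to the control panel, 3 is farthest): turn angle in rad, 0 at the start, either way positive or negative. It turns almost freely.
- roller_2 (a joint): Roller 2 of the bed (0 is next to the control panel, 3 is farthest): turn angle in rad, 0 at the start, either way positive or negative. It turns almost freely.
- roller_3 (a joint): Roller 3 of the bed (0 is next to the control panel, 3 is farthest): turn angle in rad, 0 at the start, either way positive or negative. It turns almost freely.
There are look-alikes about, which are no part of the job. What is shaped like the long_tube but green is not meant.

How it is judged:
By the outcome, as a careful person would: the job done as asked, in the order asked, and still so for the second after the job is handed in, with the robot touching nothing.
It also fails if it takes over 72 s, if anything falls off the work surface, if the arm or the gripper's body presses on something with over 40 N, if the wrist force passes 120 N, or if a joint passes its speed limit or range.

## Robot

A 6-joint arm with a two-finger parallel gripper is mounted at the origin on the work surface; the furniture and walls round the work are solid. World frame = base frame: x ahead of the robot, y to its left, z up, the work surface at z = 0. Lengths are in mm, angles in rad, forces in N, time in s.
With the tool pointing down it reaches from about 400 to 925 mm from the base axis. Payload 3.4 kg.
Tool frame: the origin (TCP) lies midway between the tips of the shut fingers; the grasp point (between the pads) lies 19 mm behind it; z points along the fingers, y is the line along which they close (so a half turn about z gives the same grasp; the last joint's range is limited). The gripper opens to 85 mm and grips with 20 to 120 N. Pads are 22 mm wide; open, the fingers measure 114 mm over their backs; the gripper's body (76 mm by 85 mm) begins 54 mm behind the grasp point. The pads swing forward as they close: fully open they stand 13 mm farther back than shut.
Start: joints at [1.238, 0.307, 1.506, -0, 1.328, -0.073], TCP at [147.734, 555.703, 209.705] pointing down, gripper open.
Joint ranges: [-3.12, 3.12], [-1.05, 2.28], [0.14, 2.33], [-1.42, 4.57], [0.1, 2.73], [-2.68, 2.68]. Speed limits (rad/s): [2.57, 2.57, 3.14, 3.14, 3.14, 3.14].

## Interface

Orientations are given as a 3x3 rotation matrix whose columns are the frame's x, y, z axes.
In Python, from station import bot, inverse_kinematics, eyes gives the robot as it stands. Calls block until the motion is done:
- bot.move_pose(position, orientation): joint-space move of the TCP to a pose.
- bot.move_straight(position, frame=None, velocity=150, stop_force=None): straight line of the TCP; frame=None keeps the orientation; velocity is the mean speed in mm/s. With stop_force (N) it stops when the force on the tool has changed by that much, and returns True; else False.
- bot.set_joints(angles): joint-space move.
- bot.set_gripper(opening): finger opening in mm; the grip force is fixed at half the most; returns when the fingers have stopped.
- bot.pause(seconds).
- inverse_kinematics(position, orientation): joint angles nearest the present ones, or None.
- bot.read_state(): the state.
- eyes.grab_frame(name): name is "side" or "top"; returns the picture (420x560x3 uint8, red, green, blue); there is no depth.
- eyes.calibration(name): a dict with "camera_matrix" (3x3 intrinsics, pixels), "dist" ([k1, k2, p1, p2, k3] as OpenCV has them; the pictures are not rectified), "R" (3x3) and "t" (3): a world point X has camera coordinates R X + t. Camera axes: x right, y down, z forward; pixel columns grow to the right and rows downward; lengths in mm; the calibration is good to about 2 mm. A picture is of the moment at which its call begins. calibration takes no time and is no camera call.
A pose or a line that the arm cannot do raises bot.MotionError and nothing moves.
- bot.finish_job(): hands the job in; it is judged then, once.
The state is a dict: "time": time; "joint_pos": joint angles; "dq": joint speeds; "joint_efforts": joint torques, N m; "position": TCP position; "tool_rot": TCP orientation; "force": force on the tool from outside, world axes, zero at the start; "ft_torque": the same for the moment, N m; "gripper_width": finger opening in mm; "grip_force": force on a finger pad.
Only numpy, scipy, OpenCV 4.12 (cv2) and the standard library are available. Lean on these libraries where they do the work, as an engineer would, in place of code of your own. Each camera call takes 0.05 s, during which the arm holds its last target. There are 200 camera calls.

## Working session

There is one attempt and no reset: what is moved stays moved. The work goes in short steps, each a Python script; the robot and the scene stay as the last script left them, time stands still between calls to the robot, and variables do not carry over. Pictures are saved under pics/ and viewed, at most 10 in all, crops included, and the job is handed in when it is done.

```bash
ls; mkdir -p pics
python3 - <<'E'
from station import bot, inverse_kinematics, eyes
import cv2
for n in("top","side"):
    cv2.imwrite(f"pics/{n}0.png",eyes.grab_frame(n)[:,:,::-1])
    print(eyes.calibration(n))
s=bot.read_state();print(s["time"],s["tool_rot"],s["gripper_width"])
E
```

```text
pics
{'camera_matrix': array([[478.1067789 ,   0.        , 279.59212563],
       [  0.        , 478.1067789 , 211.03569848],
       [  0.        ,   0.        ,   1.        ]]), 'dist': array([-0.14829565,  0.        ,  0.        ,  0.        ,  0.        ]), 'R': array([[ 0.02789997, -0.99950813, -0.01432115],
       [-0.99650856, -0.02668271, -0.07911207],
       [ 0.07869103,  0.01647837, -0.99676285]]), 't': array([ -42.22640064,  528.64398198, 1465.75685138])}
{'camera_matrix': array([[389.55681047,   0.        , 272.67314602],
       [  0.        , 389.55681047, 209.74540641],
       [  0.        ,   0.        ,   1.        ]]), 'dist': array([-0.08063409,  0.        ,  0.        ,  0.        ,  0.        ]), 'R': array([[-0.99359348, -0.1112699 ,  0.01977365],
       [-0.0778874 ,  0.54743147, -0.83321806],
       [ 0.08188737, -0.82942016, -0.55259086]]), 't': array([516.08150092, 131.29801077, 882.64350468])}
0.1 [[-9.66437081e-01  2.56902676e-01 -6.19201108e-04]
 [ 2.56903378e-01  9.66435516e-01 -1.74579937e-03]
 [ 1.49917414e-04 -1.84628010e-03 -9.99998284e-01]] 85.41036390960662
```

View pics/top0.png

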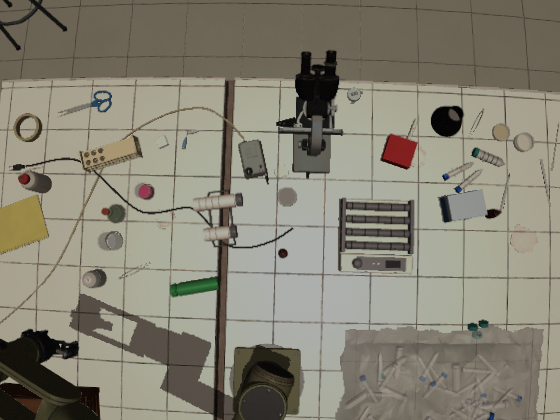

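View pics/side0.png

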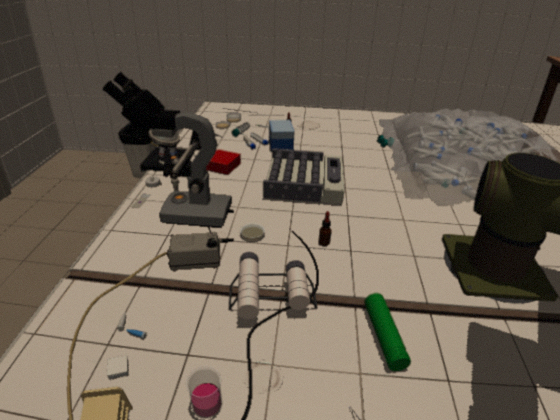

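Top view: three tube-like things. These are a white long one at (218,201), a white short one at (220,234), both on the wire rest, and a green one at (195,287), which is the look-alike. The whites fit the description by colour and place. The mixer is at (376,235), with the key probably at its lower left (357,264). I'll confirm with an enlarged crop.

Run:
```python
import cv2,numpy as np
im=cv2.imread("pics/top0.png")
a=cv2.resize(im[180:280,180:255],None,fx=5,fy=5,interpolation=cv2.INTER_CUBIC)
b=cv2.resize(im[190:280,335:420],None,fx=5,fy=5,interpolation=cv2.INTER_CUBIC)
o=np.zeros((500,800,3),np.uint8);o[:500,:375]=a;o[:450,375:800]=b
cv2.imwrite("pics/crop.png",o)
```

```text
(no output)
```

View pics/crop.png

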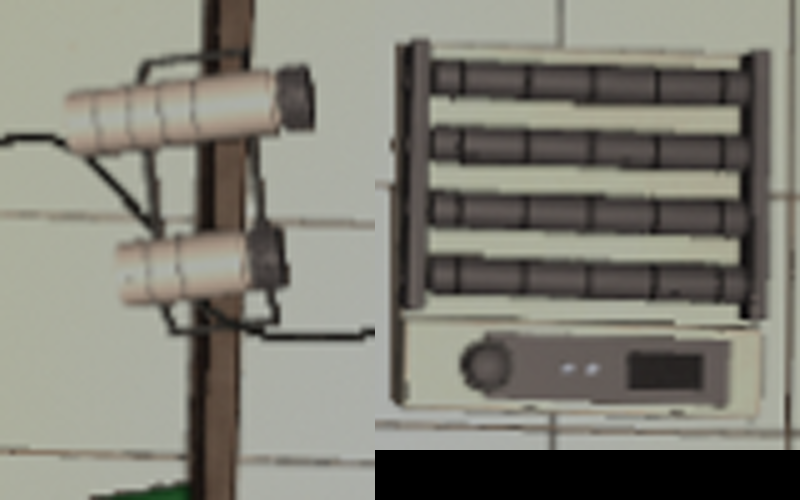

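The crop confirms it: the two white tubes are on the wires, long at crop (190,110) and short at (203,264), caps dark and to the right. The green one isn't meant. The key is at crop (487,365). Next I'll measure the positions and overlay them on the side view.

```bash
cat > h.py <<'E'
import cv2,numpy as np
from station import bot,inverse_kinematics,eyes
def ray(n,px,z):
    c=eyes.calibration(n);R,t=c["R"],c["t"]
    u=cv2.undistortPoints(np.array(px,float).reshape(-1,1,2),c["camera_matrix"],c["dist"]).reshape(-1,2)
    d=np.c_[u,np.ones(len(u))]@R; o=-R.T@t
    return o+d*((np.broadcast_to(z,len(u))-o[2])/d[:,2])[:,None]
def proj(n,X):
    c=eyes.calibration(n)
    return cv2.projectPoints(np.array(X,float).reshape(-1,1,3),cv2.Rodrigues(c["R"])[0],c["t"],c["camera_matrix"],c["dist"])[0].reshape(-1,2)
def A(p,x0,y0): return (np.array(p,float)+.5)/5-.5+[x0,y0]
E
python3 - <<'E'
from h import *
L=ray("top",A([(70,124),(313,97)],180,180),42);S=ray("top",A([(120,273),(286,255)],180,180),42)
for n,T in(("L",L),("S",S)):
    d=T[0]-T[1];print(n,T.mean(0),np.linalg.norm(d),np.degrees(np.arctan2(-d[0],d[1])))
g=cv2.imread("pics/top0.png",0).astype(float)
pts=[[]for _ in range(4)]
for i in range(4):
    for c in range(350,407):
        yc=190+ (78+65.5*i+ (c-349)*5*10/315)/5
        r=np.arange(int(yc)-6,int(yc)+8);w=np.clip(130-g[r,c],0,None);w[abs(r-yc)>5]=0
        if w.sum(): pts[i].append((c,(w*r).sum()/w.sum()))
ang=[];mid=[]
for i in range(4):
    W=ray("top",pts[i],50);k,b=np.polyfit(W[:,1],W[:,0],1);ang.append(-np.arctan(k));mid.append((k,b))
ch=ray("top",A([(418.5-375,174),(759.5-375,184)],335,190),60)
print("angs",np.degrees(ang),"cheek",ch,np.linalg.norm(ch[0]-ch[1]))
d=ch[0]-ch[1];print("cheek ang",np.degrees(np.arctan2(-d[0],d[1])))
th=np.mean(ang);yc=ch.mean(0)[1]
xs=[k*yc+b for k,b in mid];print("roller x",xs,"yc",yc)
R=np.array([[np.cos(th),-np.sin(th)],[np.sin(th),np.cos(th)]]);o=np.array([np.mean(xs),yc])
key=ray("top",A([(487-375,365)],335,190),62)[0];print("mixer",o,np.degrees(th),"key",key,"pred",o+R@[-114,60])
np.savez("mix.npz",o=o,th=th,R=R)
im=cv2.imread("pics/side0.png");X=[]
for i in(-60,-20,20,60):
    for y in(-96,96): X.append([*(o+R@[i,y]),62])
X+=[[*(o+R@[-114,60]),62]]+[list(v) for v in L]+[list(v) for v in S]
P=proj("side",X);k=4;x0,y0=225,140
z=cv2.resize(im[y0:y0+190,x0:x0+130],None,fx=k,fy=k,interpolation=cv2.INTER_CUBIC)[:]
for p in P: cv2.drawMarker(z,tuple(int(v) for v in (p-[x0,y0]+.5)*k),(0,0,255),0,9)
o=np.zeros((380,1040,3),np.uint8);o=np.hstack([z[:300],np.zeros((300,4,3),np.uint8)]);o=np.vstack([z[:290],z[400-30:680]])
cv2.imwrite("pics/side1.png",o)
E
```

```text
L [551.66651562 163.04984543  42.        ] 151.6213162350301 7.809960124014374
S [457.31710615 152.25556852  42.        ] 103.01318136097771 7.8203462721791
angs [-0.29447265 -0.09217437 -0.13165701 -0.42756175] cheek [[ 491.14680613 -222.02997603   60.        ]
 [ 490.36632852 -430.90084674   60.        ]] 208.87232889327547
cheek ang -0.21409335212319702
roller x [np.float64(549.6269678158017), np.float64(509.829648082918), np.float64(470.1862469674306), np.float64(430.3175723620104)] yc -326.4654113827912
mixer [ 489.99010881 -326.46541138] -0.2364664458796444 key [ 377.11156908 -265.44866466   62.        ] pred [ 376.23870607 -265.99543225]
```

View pics/side1.png

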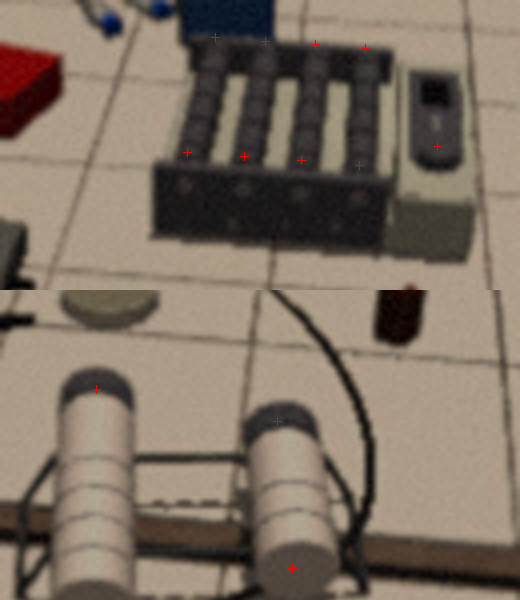

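The side overlay agrees within about 1 px for rollers, key and tube ends. The mixer is at (490,-326), yaw about 0. Picking the long tube now.

```bash
cat >> h.py <<'E'
def rot(deg):
    t=np.radians(deg);y=np.array([np.cos(t),np.sin(t),0]);z=np.array([0,0,-1.]);return np.c_[np.cross(y,z),y,z]
def st(m=""):
    s=bot.read_state();print(m,round(s["time"],2),np.round(s["position"],1),"F",np.round(s["force"],2),"w",round(s["gripper_width"],1),"g",round(s["grip_force"],1));return s
GZ=-10.5
def pick(xy,deg):
    R=rot(deg);bot.move_pose([*xy,130],R);bot.move_straight([*xy,42+GZ],R,120);st("down")
    bot.set_gripper(30);st("grip");bot.move_straight([*xy,52],R,40);bot.pause(.2);st("lift");bot.move_straight([*xy,200],R,250)
def carry(via,xy,deg):
    R=rot(deg)
    for v in via: bot.move_straight(v,R,350)
    bot.move_straight([*xy,200],R,300);bot.move_straight([*xy,75+GZ+10],R,120);bot.pause(.4);st("above")
E
python3 - <<'E'
from h import *
for xy,z,d in[((552,163),31,7.8),((457,152),31,7.8),((430,100),200,0),((430,-250),200,0),((530,-326),64,0),((450,-326),64,0)]:
    print(np.round(inverse_kinematics([*xy,z],rot(d)),2))
pick((551.7,163.0),7.8)
cv2.imwrite("pics/top2.png",eyes.grab_frame("top")[:,:,::-1])
E
```

```text
[ 0.21  0.49  1.72 -0.    0.93  0.08]
[ 0.23  0.4   1.93 -0.    0.82  0.1 ]
[ 0.13  0.13  1.78 -0.    1.23  0.13]
[-0.61  0.21  1.68 -0.    1.26 -0.61]
[-0.62  0.51  1.58 -0.    1.05 -0.62]
[-0.7   0.43  1.73 -0.    0.98 -0.7 ]
down 3.12 [552.3 163.3  32.1] F [1.05 0.36 0.24] w 85.5 g 0.0
grip 3.68 [552.1 163.   31.8] F [ 0.32 -0.78  1.43] w 30.1 g 5.7
lift 4.55 [551.4 162.9  51.7] F [0.88 0.03 0.63] w 30.0 g 0.0
```

Width 30 with no grip force means I missed the barrel. I'll look.

Run:
```python
from h import *
a=eyes.grab_frame("top")[:,:,::-1][150:270,170:290];b=eyes.grab_frame("side")[:,:,::-1][200:340,200:340]
cv2.imwrite("pics/c2.png",np.hstack([cv2.resize(a,(400,400)),cv2.resize(b,(400,400))]))
```

```text
(no output)
```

View pics/c2.png

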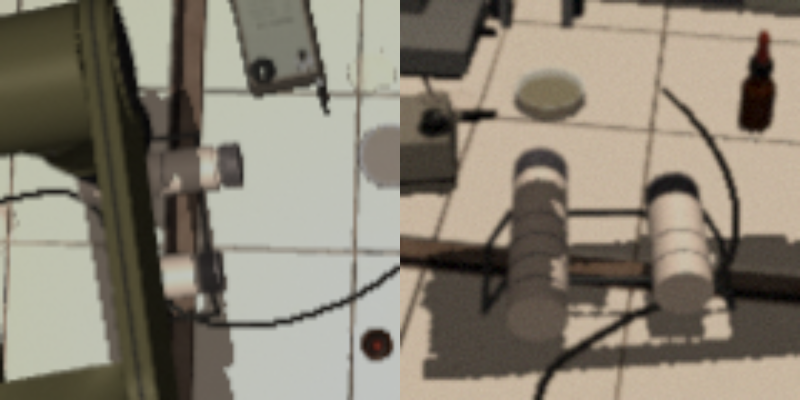

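The tube is undisturbed in its V; the pads closed above it. I'll find where the fingertips really are at 40 mm opening with a soft touch on bare bench.

Run:
```python
from h import *
p=ray("top",[(255,215)],0)[0];print(p)
R=rot(0);bot.set_gripper(40);bot.move_straight([p[0],p[1],200],R,300);bot.move_straight([p[0],p[1],15],R,200);bot.pause(.3);st()
print(bot.move_straight([p[0],p[1],-16],R,15,stop_force=4));st("touch")
bot.move_straight([p[0],p[1],150],R,300)
```

```text
[516.61724861  49.76952903   0.        ]
 7.62 [517.2  49.8  15.8] F [ 0.44  0.18 -0.1 ] w 40.2 g 0.0
False
touch 9.83 [516.7  49.8 -15.9] F [ 0.15 -0.13  0.54] w 40.3 g 0.0
```

Run:
```python
from h import *
p=[516.6,49.8];R=rot(0);bot.move_straight([*p,-12],R,250)
print(bot.move_straight([*p,-40],R,15,stop_force=4));s=st("touch");print(s["tool_rot"].round(3).tolist() if hasattr(s["tool_rot"],"round") else s["tool_rot"])
im=eyes.grab_frame("side")[:,:,::-1];P=proj("side",[[*p,0]])[0];print(P)
x,y=int(P[0])-70,int(P[1])-75
cv2.imwrite("pics/c3.png",cv2.resize(im[y:y+105,x:x+140],(800,600)))
bot.move_straight([*p,150],R,300)
```

```text
True
touch 12.26 [516.6  49.8 -23.1] F [0.17 0.39 5.92] w 40.3 g 2.5
[[0.0, 1.0, -0.0], [1.0, -0.0, -0.0], [-0.0, -0.0, -1.0]]
[271.46249239 261.83331696]
```

View pics/c3.png

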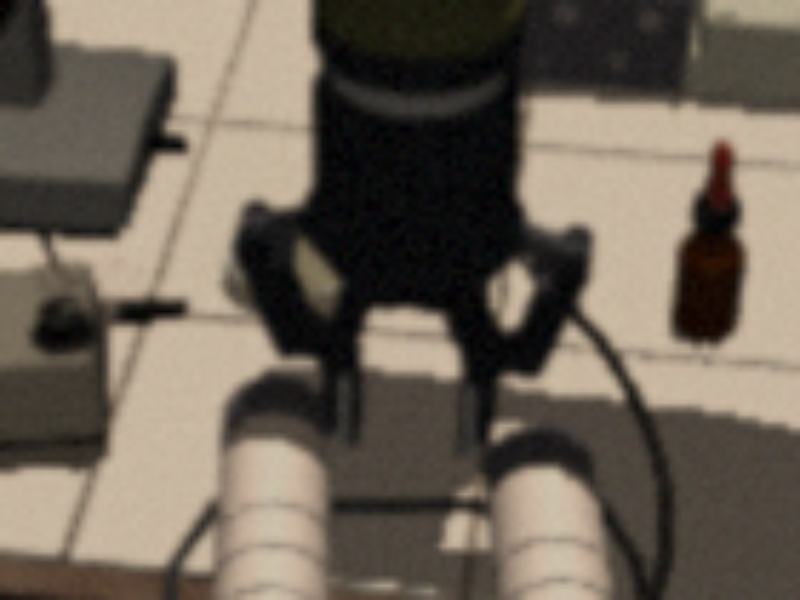

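The tips at 40 mm opening touch the bench at a reported TCP z of -23, so they sit 23 mm behind the reported TCP. Correcting the grasp depth and trying again.

```bash
sed -i 's/^GZ=.*/GZ=-33.5/' h.py
python3 - <<'E'
from h import *
bot.set_gripper(85);pick((551.7,163.0),7.8);s=st("up")
if s["gripper_width"]>36:
    o=np.load("mix.npz")["o"]
    xy=o+[40,0]
    carry([[430,100,200],[430,-250,200]],xy,-.24)
    cv2.imwrite("pics/p.png",eyes.grab_frame("side")[:,:,::-1])
E
```

```text
down 15.26 [552.5 163.    9.2] F [ 0.47 -0.34 -0.56] w 84.8 g 0.0
grip 15.75 [552.2 163.2   9.3] F [-0.75 -0.12  5.39] w 38.1 g 59.6
lift 17.19 [551.5 163.   51.7] F [ 0.67  0.42 -0.58] w 38.0 g 60.2
up 17.93 [550.7 162.8 199. ] F [ 0.38 -0.02 -0.85] w 38.3 g 60.2
above 21.98 [ 530.1 -326.5   51.7] F [ 1.18  0.33 -1.44] w 38.1 g 60.2
```

```bash
cat >> h.py <<'E'
def put(xy,deg):
    R=rot(deg);bot.move_straight([*xy,45],R,40);bot.pause(.3);st()
    print(bot.move_straight([*xy,40.5],R,5,stop_force=2));st("contact")
    bot.set_gripper(62);st("open");bot.move_straight([*xy,65],R,40);bot.move_straight([*xy,190],R,300)
E
python3 - <<'E'
from h import *
o=np.load("mix.npz")["o"];put(o+[40,0],-.24)
bot.set_gripper(85)
bot.move_straight([420,-120,190],rot(-.24),350)
cv2.imwrite("pics/p3.png",cv2.resize(eyes.grab_frame("top")[:,:,::-1][185:285,330:425],None,fx=6,fy=6,interpolation=cv2.INTER_CUBIC))
E
```

```text
22.64 [ 530.1 -326.5   45.1] F [-0.29  0.36 -1.6 ] w 37.9 g 60.2
True
contact 23.16 [ 530.2 -326.5   43.1] F [-1.04 -0.13  5.  ] w 38.7 g 60.4
open 23.52 [ 528.9 -325.7   41.8] F [ 0.52  0.13 -0.14] w 61.7 g 0.0
```

View pics/p3.png

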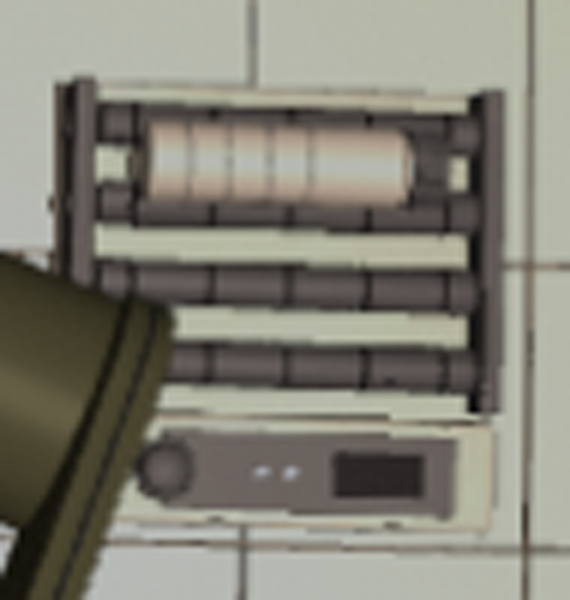

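The long tube lies on the two far rollers (crop columns 135–445), centred between the cheeks (85 and 492). Now the short one.

```bash
sed -i 's/40.5\],R,5,stop_force=2/41.0],R,3,stop_force=1.5/' h.py
python3 - <<'E'
from h import *
bot.move_straight([430,100,190],rot(-.24),350)
pick((457.3,152.3),7.8);s=st("up")
if s["gripper_width"]>36:
    xy=np.load("mix.npz")["o"]+[-40,0]
    carry([[430,60,200],[430,-250,200]],xy,-.24)
    put(xy,-.24)
    bot.set_gripper(85)
    bot.move_straight([420,-100,190],rot(-.24),350)
    cv2.imwrite("pics/p4.png",cv2.resize(eyes.grab_frame("top")[:,:,::-1][185:285,270:425],None,fx=5,fy=5,interpolation=cv2.INTER_CUBIC))
st()
E
```

```text
down 28.41 [458.  152.3   9.2] F [-0.01  0.65 -0.36] w 85.0 g 0.0
grip 28.9 [456.6 152.3   9.2] F [-2.66 -0.09  7.61] w 38.2 g 59.2
lift 30.34 [457.1 152.2  51.7] F [-0.27  0.5  -0.83] w 38.0 g 60.1
up 31.08 [456.3 152.1 199. ] F [-0.01  0.24 -0.93] w 38.3 g 60.2
above 34.75 [ 450.1 -326.5   51.7] F [-0.18 -0.46 -0.98] w 38.3 g 60.2
 35.36 [ 450.1 -326.5   45. ] F [ 1.02  0.07 -0.57] w 38.2 g 60.2
True
contact 36.12 [ 450.2 -326.5   43. ] F [ 1.16 -0.22  4.5 ] w 38.0 g 60.3
open 36.48 [ 449.2 -325.7   42. ] F [ 0.63  0.08 -0.44] w 62.3 g 0.0
 38.97 [ 421.  -101.3  190.3] F [0.26 0.13 0.92] w 84.8 g 0.0
```

View pics/p4.png

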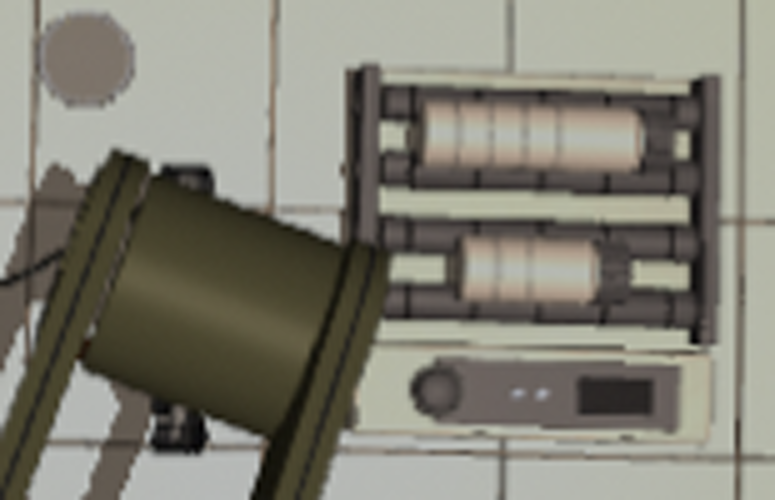

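Both tubes are well placed, the middle valley is empty, and the dish hasn't moved. Now the key.

Run:
```python
from h import *
k=[376.7,-265.7];R=rot(-.24)
bot.set_gripper(0)
bot.move_straight([*k,110],R,300);bot.move_straight([*k,54],R,80);bot.pause(.4)
def F():
    v=[]
    for _ in range(6): bot.pause(.02);v.append(bot.read_state()["force"][2])
    return np.mean(v)
f0=F();st()
print(bot.move_straight([*k,30],R,5,stop_force=2.2))
s=st("touch");z=s["position"][2];pk=0
for i in range(14):
    f=F()-f0;print(round(z,2),round(f,2));pk=max(pk,f)
    if (pk>3 and f<pk-1.6) or f>7: break
    z-=.35;bot.move_straight([*k,z],R,10)
bot.move_straight([*k,60],R,40);bot.move_straight([*k,150],R,200);st()
```

```text
41.87 [ 376.7 -265.8   54.1] F [ 0.56  0.1  -0.69] w 0.3 g 0.0
True
touch 44.69 [ 376.7 -265.7   38.9] F [ 0.22 -0.97  2.99] w 0.6 g 1.4
38.87 2.56
38.52 3.16
38.17 3.94
37.82 4.65
37.47 5.25
37.12 4.11
36.77 3.06
 48.23 [ 376.2 -265.3  149.4] F [ 0.24  0.51 -0.33] w -0.0 g 0.0
```

The force peaked at 5.25 N, then fell to 3.1 N when I lifted, possibly just short of the full 4 mm click. I'll check whether the display shows a start.

Run:
```python
from h import *
bot.move_straight([400,-60,200],rot(-.24),300);bot.pause(.3)
a=eyes.grab_frame("top")[:,:,::-1];b=eyes.grab_frame("side")[:,:,::-1]
cv2.imwrite("pics/p5.png",np.hstack([cv2.resize(a[190:280,330:420],(400,400),interpolation=2),cv2.resize(b[140:220,255:355],(400,320),interpolation=2)[np.r_[0:320,[319]*80]]]))
o=cv2.imread("pics/top0.png").astype(int);d=abs(a.astype(int)-o).max(2)[250:275,350:416];print(d.max(),np.argwhere(d>30)[:20]+[250,350]);st()
```

```text
37 [[250 398]]
 49.48 [399.9 -60.7 199.8] F [ 0.11 -0.05 -0.05] w 0.5 g 0.0
```

View pics/p5.png

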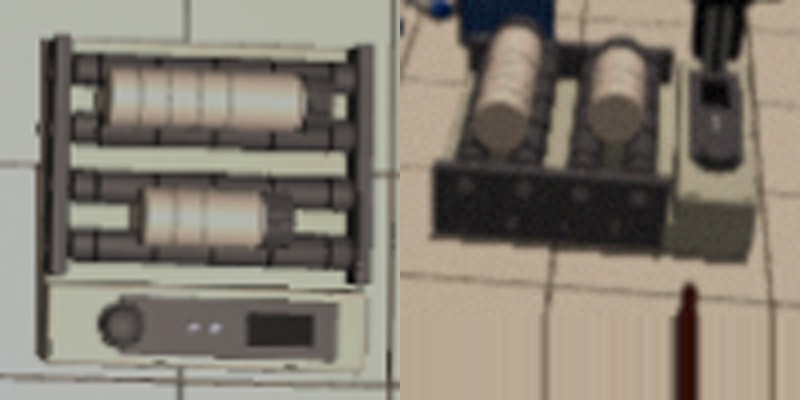

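The tubes lie well, and the rollers, display and key look unchanged. On the stated force curve, 3.1 N puts the first press at only about 3.6 mm, short of the 4 mm click. I'll press again until the force bottoms out, capped at about 4.7 mm travel (contact is near z 40.3).

Run:
```python
from h import *
k=[376.7,-265.7];R=rot(-.24)
bot.move_straight([*k,110],R,300);bot.move_straight([*k,46],R,80);bot.pause(.4)
def F():
    v=[]
    for _ in range(8): bot.pause(.02);v.append(bot.read_state()["force"][2])
    return np.mean(v)
f0=F();bot.move_straight([*k,37.5],R,8);m=9
for z in np.arange(37.4,35.55,-.3):
    bot.move_straight([*k,z],R,10);f=F()-f0;print(round(z,2),round(f,2))
    if z<36.3 and (f>m or f<2.2): break
    m=min(m,f)
bot.move_straight([*k,60],R,40);bot.move_straight([*k,150],R,200);bot.move_straight([400,-60,200],R,300);bot.pause(.3);st()
a=eyes.grab_frame("top")[:,:,::-1].astype(int);o=cv2.imread("pics/top0.png").astype(int)
d=abs(a-o).max(2);print([int((d[r0:r1,c0:c1]>40).sum()) for r0,r1,c0,c1 in((250,275,350,416),(185,210,275,300),(245,262,275,292))])
```

```text
37.4 5.53
37.1 4.48
36.8 3.51
36.5 2.23
36.2 2.33
 57.49 [399.8 -60.9 199.6] F [-0.78  0.37  0.37] w 0.2 g 0.0
[0, 0, 258]
```

The force bottomed out at 2.2 N and began to rise again, so the key has clicked, and it has been released. The bottle patch in the top view is only hidden by the arm; the side view shows it in place. Handing in.

```bash
python3 -c "
from h import *
print(bot.finish_job());st()"
```

```text
the job is handed in; nothing more can be done
None
the job is handed in; nothing more can be done
```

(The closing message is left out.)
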